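# Show the learner the hammer and the nail

## Task

Show the learner what to do next on the clamped panel: point at the steel head of the claw hammer (not the cross-peen hammer), holding the fingertips two or three centimetres above it for two seconds, then point in the same way at the one nail that is not yet driven home, with the fingertips two or three centimetres above its head. Finish while still pointing at that nail, and touch nothing at all: the tools stay lying where they are.

Things in the scene. Friction and masses are not known exactly. Their poses are not given: they have to be found in the camera images.
- claw_hammer: claw hammer, lying on its side on the board, loose. Origin: on the board under the middle of its head. x runs along the handle (red shaft, black grip, ends at x = 287 mm), y along the head towards the claw, z up. All of it is up to 28 mm high. Steel head 28 mm wide in x, from the round striking face at y = -60 mm to the split claw, which curves towards the handle and ends near y = 80, x = 35 mm.
- claw_head (a point): the point to show on the claw hammer: the middle of the upper side of its steel head, where the handle enters (28 mm above the board); same axes as the hammer.
- peen_hammer: the cross-peen hammer, not to be pointed at: same handle, same origin and axes, but its head has a square face at y = -54 mm and a straight wedge that ends at y = +59 mm. It lies beside the claw hammer; which of the two is left or right varies.
- peen_head (a point): the middle of the upper side of the cross-peen hammer's head (28 mm above the board).
- nail_standing: the one nail not yet driven home: fixed, upright, steel, shank 4 mm, round flat head 10 mm across, standing 38 to 46 mm out of the wooden ledge. Origin: centre of the top of its head; z up. The three other nails of the row are driven home (heads 1.5 mm above the ledge), 40 mm or more away; it may be any of the four places in the row.
- panel: workpiece, fixed: two larch boards side by side, together 300 (x) by 180 (y) by 28 mm, with a ledge 50 by 180 mm across them at x = -80 mm, top at z = 66 mm, that carries the row of four nails along y. Origin: centre of its underside, on the bench board. An F-clamp holds it: screw at x = 100, y = 60 mm, handle up to z = 202 mm, bar at y = 145 mm.
- board: the wooden bench board on feet, fixed: 440 (x) by 700 (y) mm, top 50 mm above the table. Origin: on the table under its centre, z up. The panel lies at its left (+y), the hammers at its right (-y), heads towards the robot.
- discs: bystander: a small stack of four thin plywood discs, 51 mm across, 16 mm high, on the board; origin under its centre.
- rasp: bystander: a rasp lying along x on the table to the right of the board, 310 mm long, 29 mm high; origin on the table under it.
- loose_clamp: bystander: an F-clamp lying on the table to the left of the board, about 260 by 150 mm, 34 mm high; origin on the table under it.

How it is judged:
By the outcome, as a careful person would: the job done as asked, in the order asked, and still so for the second after the job is handed in, with the robot touching nothing.
It also fails if it takes over 45 s, if anything falls off the work surface, if the arm or the gripper's body presses on something with over 40 N, if the wrist force passes 120 N, or if a joint passes its speed limit or range.

## Robot

A 6-joint arm with a two-finger parallel gripper is mounted at the origin on the work surface. World frame = base frame: x ahead of the robot, y to its left, z up, the work surface at z = 0. Lengths are in m, angles in degrees, forces in N, time in s.
With the tool pointing down it reaches from about 0.25 to 0.725 m from the base axis. Payload 9.7 kg.
Tool frame: the origin (TCP) lies midway between the tips of the shut fingers; the grasp point (between the pads) lies 19 mm behind it; z points along the fingers, x is the direction in which the jaws open and shut, and the axes are right-handed (so a half turn about z gives the same grasp; the last joint's range is limited). The gripper opens to 85 mm and grips with 20 to 120 N. Pads are 22 mm wide; open, the fingers measure 114 mm over their backs; the gripper's body (76 mm by 85 mm) begins 54 mm behind the grasp point. The pads swing forward as they close: fully open they stand 13 mm farther back than shut.
Start: joints at [-64.286, 4.979, 10.078, 95.1, 0, 90], TCP at [0.239, -0.496, 0.231] pointing down, gripper open.
Joint ranges: [-179.16, 179.16], [-48.56, 103.87], [-65.8, 70.77], [-126.05, 130.52], [-82.76, 87.17], [-180, 180]. Speed limits (degrees/s): [127.2, 127.2, 147.25, 180, 180, 180].

## Interface

Orientations are given as [roll, pitch, yaw] about the fixed x, y, z axes, in that order (R = Rz(yaw) Ry(pitch) Rx(roll)).
In Python, from workcell import bot, optics gives the robot as it stands.
- The arm moves only by the shell command python3 -m creep 'ROWS' [FORCE]. ROWS is JSON, a list of rows, each a list of 7 numbers: the shift along the tool's x, y, z in m, then the turn, a rotation vector about the tool's x, y, z in rad, then the opening, from 0 (shut) to 1 (fully open). A call has 1 to 8 rows; each row is the pose to reach, as a shift and turn from the pose commanded when the call began, along the tool's axes at that moment; what a row does not reach only later rows make up. A row lasts 1/10 s, in which the tool goes at most 50 mm and 8.59 degrees, less where a joint would pass 70% of its speed; a pose out of reach is approached as far as the arm can. A call with a gripper value outside its range is refused whole. The fingers move at their own pace and stop on an object; FORCE is the grip in N (left out, the last holds). Time passes only in rows, so rows that repeat a pose let the fingers close. It gives the time, the measured TCP pose, the force and the opening at its end, in the units of the state.
- bot.get_obs(): the state, without advancing time (a new reading comes with each control period).
- optics.camera(name): name is "scene" or "top"; returns the picture (400x640x3 uint8, red, green, blue); there is no depth.
- optics.camera_params(name): a dict with "camera_matrix" (3x3 intrinsics, pixels), "D" ([k1, k2, p1, p2, k3] as OpenCV has them; the pictures are not rectified), "R" (3x3) and "t" (3): a world point X has camera coordinates R X + t. Camera axes: x right, y down, z forward; pixel columns grow to the right and rows downward; lengths in m; the calibration is good to about 2 mm. A picture is of the moment at which its call begins. camera_params takes no time and is no camera call.
- bot.job_done(): hands the job in, once; it reports no verdict.
The state is a dict: "time": time; "q": joint angles; "qd": joint speeds; "joint_efforts": joint torques, N m; "ee_pos": TCP position; "tcp_rot": TCP orientation; "wrist_force": force on the tool from outside, world axes, zero at the start; "torque": the same for the moment, N m; "opening": finger opening in m.
Only numpy, scipy, OpenCV 4.12 (cv2) and the standard library are available. Lean on these libraries where they do the work, as an engineer would, in place of code of your own. Each camera call takes 0.05 s, during which the arm holds its last target.

## Working session

There is one attempt and no reset: what is moved stays moved. The work goes in short steps, Python scripts to look and compute and a shell command to move; the robot and the scene stay as the last step left them, time stands still between calls to the robot, and variables do not carry over. Pictures are saved under pics/ and viewed, and the job is handed in when it is done.

```bash
mkdir -p pics; python3 - <<'E'
from workcell import bot, optics
import cv2
for n in ("scene","top"):
    im=optics.camera(n); cv2.imwrite(f"pics/{n}0.png",im[:,:,::-1])
    p=optics.camera_params(n); print(n,p)
o=bot.get_obs(); print(o)
E
```

```text
scene {'camera_matrix': array([[445.91340622,   0.        , 319.84779761],
       [  0.        , 445.91340622, 200.01054763],
       [  0.        ,   0.        ,   1.        ]]), 'D': array([-0.00033733,  0.        ,  0.        ,  0.        ,  0.        ]), 'R': array([[-0.79395622,  0.60778724,  0.01510602],
       [ 0.5071423 ,  0.67577788, -0.53491209],
       [-0.33532106, -0.41703588, -0.84477267]]), 't': array([ 0.45217172, -0.27666807,  2.1343972 ])}
top {'camera_matrix': array([[423.0906397 ,   0.        , 324.70404428],
       [  0.        , 423.0906397 , 197.93619321],
       [  0.        ,   0.        ,   1.        ]]), 'D': array([0.02706829, 0.        , 0.        , 0.        , 0.        ]), 'R': array([[-0.00484226, -0.99974673, -0.02197799],
       [-0.98920702,  0.00800753, -0.14630567],
       [ 0.14644461,  0.02103233, -0.98899526]]), 't': array([0.06416337, 0.59810172, 1.4489438 ])}
{'time': 0.1, 'q': array([-6.42833626e+01,  5.00694429e+00,  1.00409934e+01,  9.51006890e+01,
        1.54253426e-03,  8.99986404e+01]), 'qd': array([-0.03664917, -0.03408012,  0.15089454, -0.00760997,  0.01767039,
        0.02561362]), 'joint_efforts': array([ 2.39425593e-03, -5.21563232e+01,  4.65652835e+01,  1.60578807e-02,
        8.37754715e-05, -1.37777337e-05]), 'ee_pos': array([ 0.23857509, -0.49533658,  0.23068152]), 'tcp_rot': array([-1.79998456e+02,  6.66398622e-02, -6.42820030e+01]), 'wrist_force': array([-0.03385681, -0.11512017,  0.19073285]), 'torque': array([-0.03586432,  0.01522089, -0.02440606]), 'opening': 0.08531498037495382}
```

View pics/scene0.png

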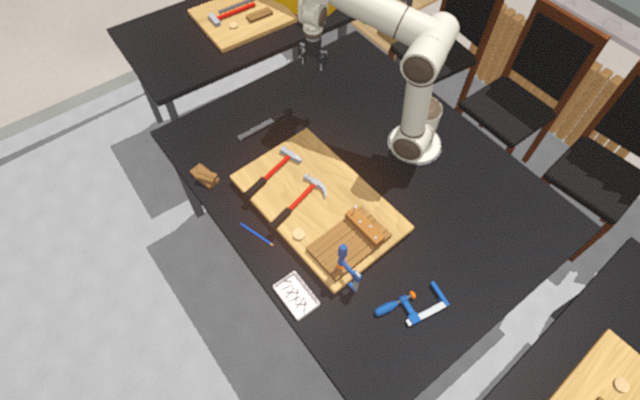

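View pics/top0.png

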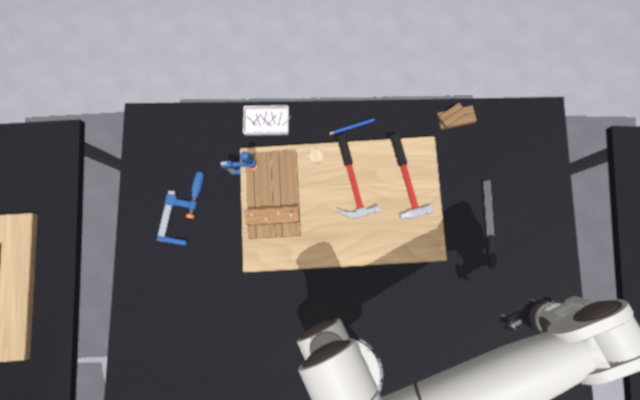

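```bash
python3 - <<'E'
import cv2,numpy as np
t=cv2.imread("pics/top0.png"); s=cv2.imread("pics/scene0.png")
f=lambda im,x0,x1,y0,y1,k:cv2.resize(im[y0:y1,x0:x1],None,fx=k,fy=k,interpolation=cv2.INTER_CUBIC)
a=f(t,330,440,190,230,7); cv2.imwrite("pics/t_ham.png",a)
cv2.imwrite("pics/t_led.png",f(t,240,305,195,245,10))
cv2.imwrite("pics/s_led.png",f(s,335,400,195,250,10))
cv2.imwrite("pics/s_ham.png",f(s,265,335,140,205,8))
E
```

```text
(no output)
```

View pics/t_ham.png

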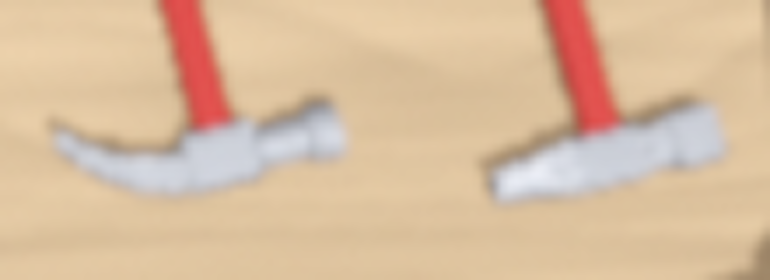

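View pics/t_led.png

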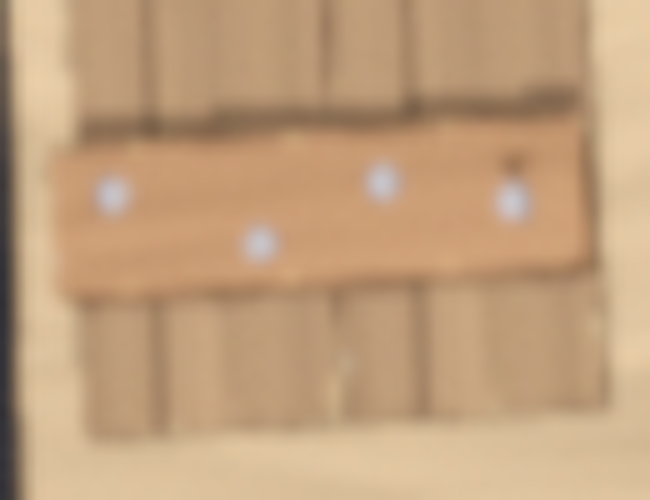

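View pics/s_led.png

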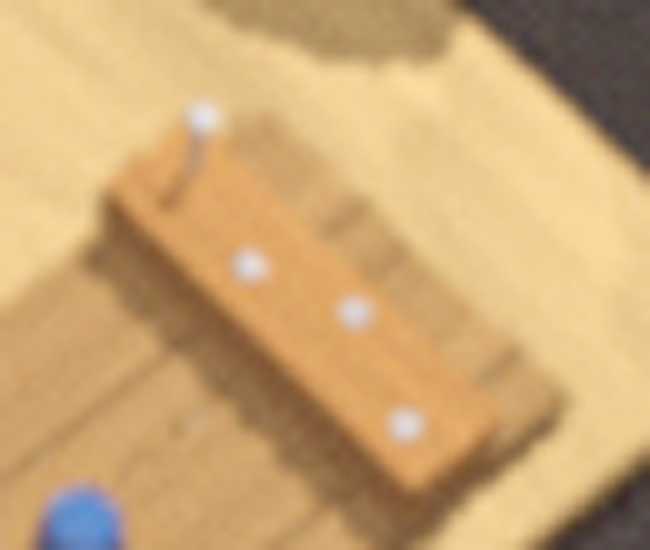

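View pics/s_ham.png

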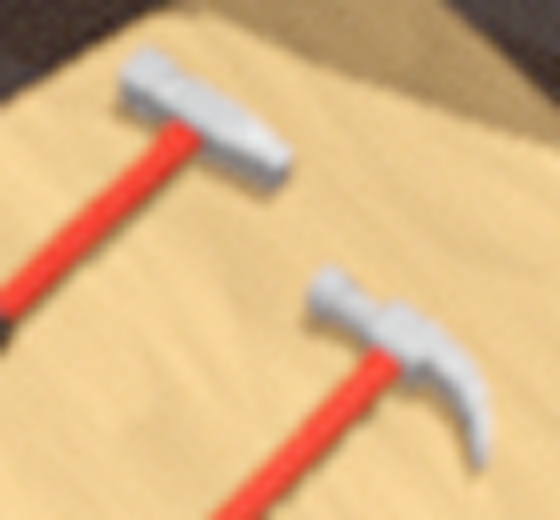

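The claw hammer is the left one in the top view: its curved claw ends near (337,208) and the middle of its head is near (361.5,212). The cross-peen hammer is to its right, near (416,212). The standing nail is the right-most in the top view, with its head at (291,215). In the scene view its head is at (355,206) and its shank is visible. Next I triangulate both.

```bash
cat > h.py <<'E'
import cv2,numpy as np
from workcell import optics
P={n:optics.camera_params(n) for n in("scene","top")}
def ray(n,uv):
    p=P[n];x=cv2.undistortPoints(np.array([[uv]],float),p["camera_matrix"],p["D"])[0,0]
    d=p["R"].T@np.r_[x,1];return -p["R"].T@p["t"],d/np.linalg.norm(d)
def plane(n,uv,z):
    c,d=ray(n,uv);return c+d*(z-c[2])/d[2]
def tri(a,b):
    c1,d1=ray("scene",a);c2,d2=ray("top",b)
    s=np.linalg.lstsq(np.c_[d1,-d2],c2-c1,rcond=None)[0]
    p,q=c1+d1*s[0],c2+d2*s[1];return (p+q)/2,np.linalg.norm(p-q)
def proj(n,X):
    p=P[n];return cv2.projectPoints(np.array([X],float),cv2.Rodrigues(p["R"])[0],p["t"],p["camera_matrix"],p["D"])[0][0,0]
E
python3 - <<'E'
from h import *
t=cv2.imread("pics/top0.png"); s=cv2.imread("pics/scene0.png")
def steel(im,x0,x1,y0,y1):
    c=im[y0:y1,x0:x1].astype(int);w=np.clip(c[:,:,0]-0.75*c[:,:,2],0,None)*(c[:,:,0]>c[:,:,2]*0.85)
    yy,xx=np.mgrid[y0:y1,x0:x1];return np.array([(w*xx).sum(),(w*yy).sum()])/w.sum()
nt=steel(t,287,295,210,220); ns=steel(s,351,360,203,210)
print("nail px",ns,nt,tri(ns,nt))
for z in(.154,.158,.162):print(z,plane("top",nt,z),plane("scene",ns,z))
# driven nails z check
print("driven",tri((359.55,221.15),(277.8,212.8)))
ht=np.array([222,155])/7+[330,190]-.43; hs=np.array([408,335])/8+[265,140]-.44
print("head",tri(hs,ht),plane("top",ht,.078),plane("scene",hs,.078))
# handle axis
for n,im,roi in(("top",t,(330,375,160,207)),("scene",s,(285,318,180,215))):
    x0,x1,y0,y1=roi;c=im[y0:y1,x0:x1].astype(int);m=(c[:,:,2]>150)&(c[:,:,1]<100)&(c[:,:,0]<100)
    y,x=np.nonzero(m);pts=np.array([plane(n,(a+x0,b+y0),.07)[:2] for a,b in zip(x,y)])
    vx,vy,cx,cy=cv2.fitLine(pts.astype(np.float32),cv2.DIST_L2,0,0.01,0.01).ravel()
    if vx<0: vx,vy=-vx,-vy
    print(n,len(x),"yaw",np.degrees(np.arctan2(vy,vx)),"c",cx,cy,"min end",pts[pts[:,0].argmin()],"y at x=.40:",cy+vy/vx*(ht[0]*0+0.40-cx))
E
```

```text
nail px [354.55505952 206.44791667] [290.93644068 214.70233051] (array([0.52863072, 0.16856022, 0.14936121]), np.float64(0.0002563452615012607))
0.154 [0.5280408  0.16818187 0.154     ] [0.53084187 0.17042773 0.154     ]
0.158 [0.52760723 0.16777454 0.158     ] [0.53267337 0.1721191  0.158     ]
0.162 [0.52717365 0.16736721 0.162     ] [0.53450486 0.17381047 0.162     ]
driven (array([0.53936046, 0.21685123, 0.11133429]), np.float64(0.00017072215270952905))
head (array([ 0.54531994, -0.06544492,  0.06726145]), np.float64(0.0021932635375844886)) [ 0.54483445 -0.06556147  0.078     ] [ 0.5492044  -0.05867259  0.078     ]
top 187 yaw 14.03785 c 0.6378102 -0.04223627 min end [ 0.56559771 -0.06545428] y at x=.40: -0.10169589847834856
scene 116 yaw 15.182439 c 0.63868195 -0.035864845 min end [ 0.56546762 -0.04814966] y at x=.40: -0.10063475443334652
```

```bash
python3 -m creep '[[-0.01,-0.018,0,0,0,-0.05,0],[-0.03,-0.055,0.005,0,0,-0.15,0],[-0.053,-0.096,0.01,0,0,-0.25,0],[-0.075,-0.136,0.015,0,0,-0.35,0],[-0.097,-0.176,0.02,0,0,-0.45,0],[-0.119,-0.216,0.02,0,0,-0.55,0],[-0.141,-0.256,0.02,0,0,-0.65,0],[-0.16,-0.29,0.02,0,0,-0.75,0]]' 20
```

```text
time: 0.9
ee_pos: [0.4313, -0.2235, 0.2111]
tcp_rot: [-180.0, 0.0, -21.0]
wrist_force: [-0.0, -0.9, 0.3]
opening: 0.0
```

```bash
python3 -m creep '[[0.01,-0.038,0,0,0,-0.06,0],[0.02,-0.078,0.005,0,0,-0.12,0],[0.03,-0.116,0.015,0,0,-0.18,0],[0.039,-0.152,0.03,0,0,-0.25,0],[0.046,-0.178,0.04,0,0,-0.25,0],[0.049,-0.191,0.045,0,0,-0.25,0],[0.049,-0.191,0.05,0,0,-0.25,0],[0.049,-0.191,0.05,0,0,-0.25,0]]'
python3 - <<'E'
from h import *
from workcell import bot
for n in("top","scene"):
    im=optics.camera(n);cv2.imwrite(f"pics/{n}1.png",im[:,:,::-1])
    u,v=proj(n,[.546,-.064,.1]).astype(int);print(u,v)
    c=im[max(0,v-35):v+35,u-45:u+45,::-1];cv2.imwrite(f"pics/{n}1c.png",cv2.resize(c,None,fx=7,fy=7,interpolation=cv2.INTER_CUBIC))
o=bot.get_obs();print(o["ee_pos"],o["tcp_rot"],proj("top",o["ee_pos"]),proj("scene",o["ee_pos"]))
E
```

```text
time: 1.7
ee_pos: [0.5449, -0.0659, 0.1607]
tcp_rot: [180.0, 0.1, -7.0]
wrist_force: [-0.5, -0.0, 0.0]
opening: -0.0002
361 210
315 177
[ 0.54513849 -0.06643554  0.16174848] [ 1.79987578e+02 -1.84844010e-02 -7.06357006e+00] [363.20007138 208.6599005 ] [315.35164306 168.15888175]
```

View pics/scene1c.png

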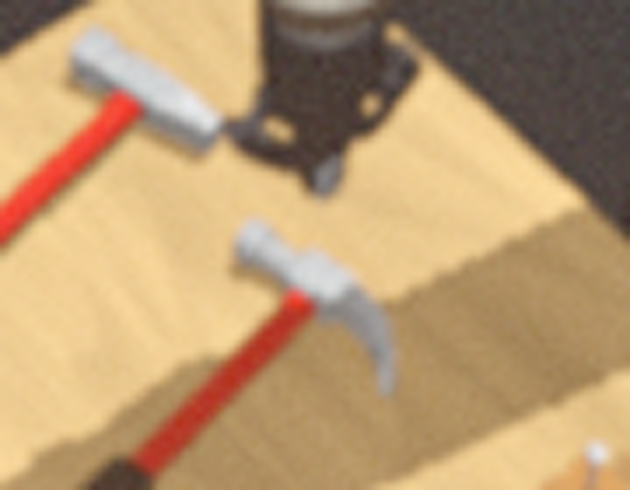

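View pics/top1c.png

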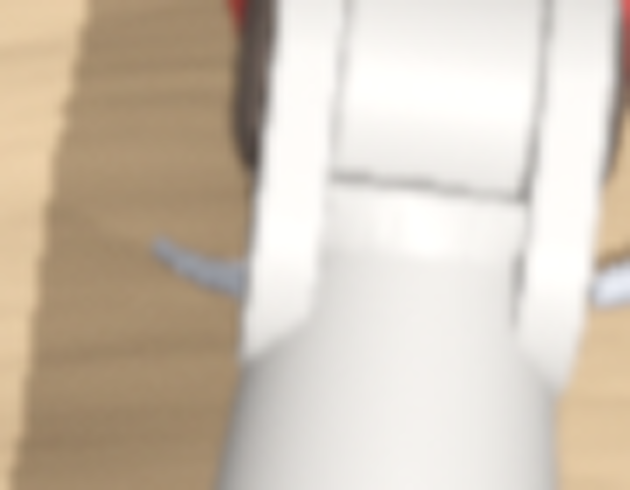

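The scene view shows the tip at about (316.3,168.9), against a prediction of (315.4,168.2). So that camera is off by about +1 px. I redo the triangulation with this correction.

```bash
python3 - <<'E'
from h import *
for b in((0,0),(.9,.6)):
    b=np.array(b)
    print(tri(np.array([354.55,206.45])-b,(290.94,214.7)),tri(np.array([359.55,221.15])-b,(277.8,212.8)),plane("scene",np.array([354.55,206.45])-b,.156),plane("scene",np.array([315.56,181.44])-b,.078))
E
```

```text
(array([0.52864209, 0.16854891, 0.14934116]), np.float64(0.0002611516745559805)) (array([0.53936046, 0.21685123, 0.11133429]), np.float64(0.00017072215270952905)) [0.53177971 0.17126884 0.156     ] [ 0.54922011 -0.05865185  0.078     ]
(array([0.52965694, 0.16685801, 0.15210826]), np.float64(0.004115692003215361)) (array([0.5403526 , 0.21506897, 0.11413688]), np.float64(0.0036752666586280544)) [0.53284018 0.16701035 0.156     ] [ 0.5504195  -0.06345443  0.078     ]
```

```bash
python3 -m creep '[[0.001,-0.001,0.015,0,0,0,0],[0.002,-0.002,0.035,0,0,0,0],[0.002,-0.002,0.05,0,0,0,0],[0.002,-0.002,0.056,0,0,0,0],[0.002,-0.002,0.057,0,0,0,0],[0.002,-0.002,0.057,0,0,0,0],[0.002,-0.002,0.057,0,0,0,0],[0.002,-0.002,0.057,0,0,0,0]]'
python3 - <<'E'
from h import *
from workcell import bot
n="scene"
im=optics.camera(n)
u,v=proj(n,[.546,-.064,.1]).astype(int);print(u,v)
c=im[max(0,v-35):v+35,u-45:u+45,::-1];cv2.imwrite(f"pics/{n}2c.png",cv2.resize(c,None,fx=7,fy=7,interpolation=cv2.INTER_CUBIC))
o=bot.get_obs();print(o["ee_pos"],proj("scene",o["ee_pos"]),o["wrist_force"])
E
```

```text
time: 2.6
ee_pos: [0.5482, -0.0637, 0.105]
tcp_rot: [180.0, -0.1, -7.0]
wrist_force: [0.2, -0.0, 0.6]
opening: 0.0001
315 177
[ 0.54813687 -0.06369188  0.10491812] [315.08976331 176.90691717] [ 0.46834505  0.42347604 -0.65118699]
```

View pics/scene2c.png

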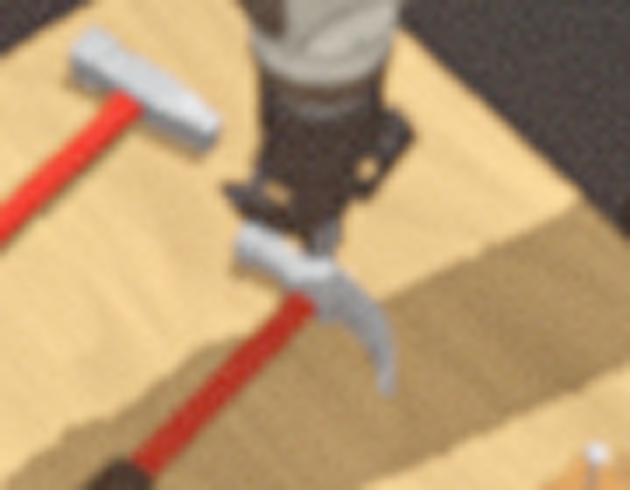

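The fingertips hang over the middle of the claw head, at (322,245) in the crop. They read 27 mm above it, so I lower 2 mm and hold there for more than two seconds.

```bash
python3 -m creep '[[0,0,0.002,0,0,0,0],[0,0,0.002,0,0,0,0],[0,0,0.002,0,0,0,0],[0,0,0.002,0,0,0,0],[0,0,0.002,0,0,0,0],[0,0,0.002,0,0,0,0],[0,0,0.002,0,0,0,0],[0,0,0.002,0,0,0,0]]'
python3 -m creep '[[0,0,0,0,0,0,0],[0,0,0,0,0,0,0],[0,0,0,0,0,0,0],[0,0,0,0,0,0,0],[0,0,0,0,0,0,0],[0,0,0,0,0,0,0],[0,0,0,0,0,0,0],[0,0,0,0,0,0,0]]'
python3 -m creep '[[0,0,0,0,0,0,0],[0,0,0,0,0,0,0],[0,0,0,0,0,0,0],[0,0,0,0,0,0,0],[0,0,0,0,0,0,0],[0,0,0,0,0,0,0],[0,0,0,0,0,0,0],[0,0,0,0,0,0,0]]'
python3 -m creep '[[0,0,0,0,0,0,0],[0,0,0,0,0,0,0],[0,0,0,0,0,0,0],[0,0,0,0,0,0,0]]'
```

```text
time: 3.45
ee_pos: [0.5478, -0.0637, 0.1023]
tcp_rot: [180.0, 0.0, -7.0]
wrist_force: [-0.5, 0.4, -0.9]
opening: 0.0001
time: 4.25
ee_pos: [0.5478, -0.0637, 0.1023]
tcp_rot: [180.0, -0.0, -7.0]
wrist_force: [0.2, 0.1, -0.2]
opening: -0.0
time: 5.05
ee_pos: [0.5478, -0.0637, 0.1023]
tcp_rot: [-180.0, 0.0, -7.0]
wrist_force: [-0.4, 0.1, -0.9]
opening: 0.0002
time: 5.45
ee_pos: [0.5478, -0.0637, 0.1023]
tcp_rot: [-180.0, 0.0, -7.0]
wrist_force: [0.2, 0.2, -0.5]
opening: 0.0
```

```bash
python3 -m creep '[[0,0,-0.02,0,0,0,0],[0,0,-0.06,0,0,0,0],[-0.002,-0.01,-0.1,0,0,0,0],[-0.008,-0.04,-0.11,0,0,0,0],[-0.016,-0.08,-0.11,0,0,0,0],[-0.024,-0.12,-0.11,0,0,0,0],[-0.032,-0.16,-0.11,0,0,0,0],[-0.039,-0.195,-0.11,0,0,0,0]]'
python3 -m creep '[[-0.005,-0.02,0,0,0,0,0],[-0.007,-0.032,0,0,0,0,0],[-0.007,-0.032,0,0,0,0,0],[-0.007,-0.032,0,0,0,0,0]]'
python3 - <<'E'
from h import *
from workcell import bot
o=bot.get_obs();print(o["ee_pos"],o["wrist_force"])
for n in("top","scene"):
    im=optics.camera(n)
    u,v=proj(n,[.53,.167,.18]).astype(int);print(u-45,v-35,proj(n,o["ee_pos"]))
    c=im[max(0,v-35):v+35,u-45:u+45,::-1];cv2.imwrite(f"pics/{n}3c.png",cv2.resize(c,None,fx=7,fy=7,interpolation=cv2.INTER_CUBIC))
E
```

```text
time: 6.25
ee_pos: [0.5324, 0.1364, 0.2124]
tcp_rot: [-180.0, -0.0, -7.0]
wrist_force: [-0.1, -0.1, 0.0]
opening: 0.0005
time: 6.65
ee_pos: [0.5299, 0.1666, 0.2122]
tcp_rot: [180.0, 0.0, -7.0]
wrist_force: [-0.5, 0.1, -0.8]
opening: 0.0003
[0.52990545 0.16661074 0.21224354] [-0.50821119  0.14965813 -0.79417298]
245 178 [289.55937646 212.10398585]
309 167 [355.33431439 197.69463413]
```

View pics/scene3c.png

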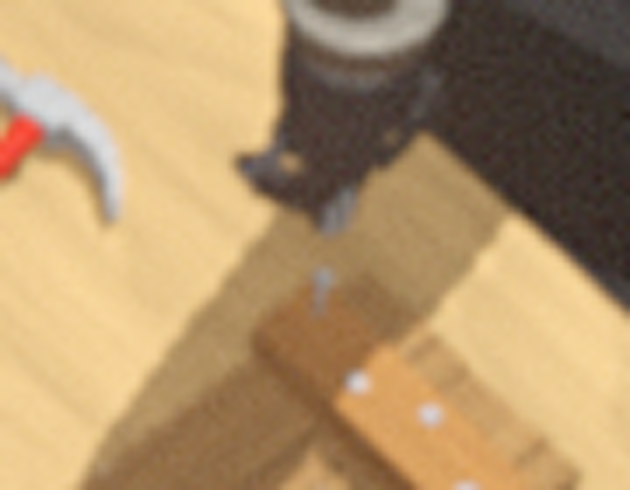

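View pics/top3c.png

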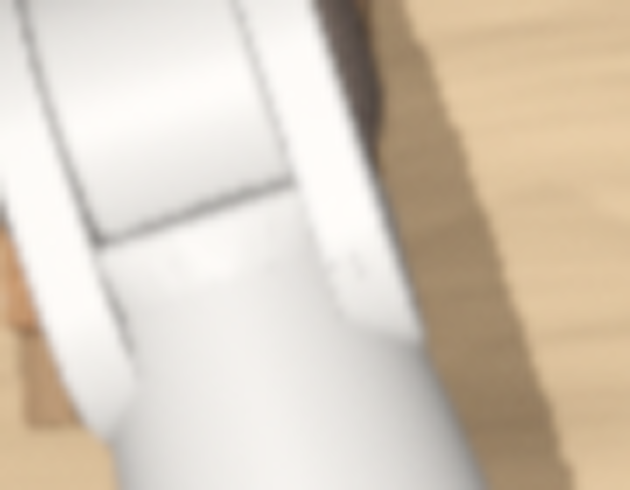

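```bash
python3 - <<'E'
from h import *
print([proj("scene",[.53,.1668,z]).round(2).tolist() for z in(.212,.181,.165,.156)])
for b in((.9,1),(1.2,1.5),(1.2,2)):
    b=np.array(b);print(tri(np.array([354.55,206.45])-b,(290.94,214.7)),tri(np.array([359.55,221.15])-b,(277.8,212.8))[0])
    for z in(.154,.158,.162):print(plane("scene",np.array([354.55,206.45])-b,z))
E
```

```text
[[355.34, 197.77], [354.69, 202.07], [354.35, 204.24], [354.17, 205.44]]
(array([0.5294791 , 0.16653096, 0.15448557]), np.float64(0.004348919776843692)) [0.54015496 0.21467095 0.11653397]
[0.53074074 0.16473445 0.154     ]
[0.53257251 0.16644106 0.158     ]
[0.53440427 0.16814767 0.162     ]
(array([0.52968487, 0.16572595, 0.15719162]), np.float64(0.0058041541629416)) [0.54033831 0.21378215 0.1192668 ]
[0.53020514 0.16224001 0.154     ]
[0.53203834 0.16395329 0.158     ]
[0.53387154 0.16566658 0.162     ]
(array([0.52946327, 0.16531977, 0.16015069]), np.float64(0.006092832159747137)) [0.54009204 0.21328756 0.12225064]
[0.52872043 0.16045412 0.154     ]
[0.5305576  0.16217219 0.158     ]
[0.53239478 0.16389025 0.162     ]
```

The offset from a driven head (known to be at z = 0.1175) puts the nail head at z ≈ 0.1555. The xy position already agrees, so I descend to z ≈ 0.181.

```bash
python3 -m creep '[[0,0,0.008,0,0,0,0],[0,0,0.018,0,0,0,0],[0,0,0.026,0,0,0,0],[0,0,0.03,0,0,0,0],[0,0,0.031,0,0,0,0],[0,0,0.031,0,0,0,0],[0,0,0.031,0,0,0,0],[0,0,0.031,0,0,0,0]]'
python3 - <<'E'
from h import *
from workcell import bot
o=bot.get_obs();print(o["ee_pos"],o["wrist_force"])
n="scene";im=optics.camera(n);cv2.imwrite("pics/scene4.png",im[:,:,::-1])
c=im[167:237,309:399,::-1];cv2.imwrite("pics/scene4c.png",cv2.resize(c,None,fx=8,fy=8,interpolation=cv2.INTER_CUBIC))
E
```

```text
time: 7.55
ee_pos: [0.5299, 0.1673, 0.1817]
tcp_rot: [-180.0, -0.0, -7.0]
wrist_force: [-0.2, -0.4, -0.4]
opening: -0.0003
[0.52991621 0.1673187  0.18168246] [-0.16774353 -0.35107744 -0.4126581 ]
```

View pics/scene4c.png

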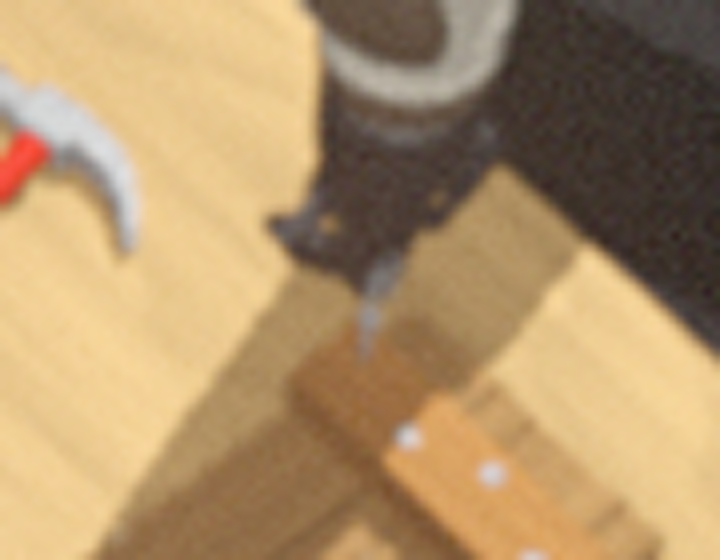

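The tips at (380,290) in the crop sit just above the nail head at (370,312), with a gap, and nothing is touched. I hold for two seconds, check, and hand in.

```bash
for i in 1; do :; done
python3 -m creep '[[0,0,0,0,0,0,0],[0,0,0,0,0,0,0],[0,0,0,0,0,0,0],[0,0,0,0,0,0,0],[0,0,0,0,0,0,0],[0,0,0,0,0,0,0],[0,0,0,0,0,0,0],[0,0,0,0,0,0,0]]'
python3 -m creep '[[0,0,0,0,0,0,0],[0,0,0,0,0,0,0],[0,0,0,0,0,0,0],[0,0,0,0,0,0,0],[0,0,0,0,0,0,0],[0,0,0,0,0,0,0],[0,0,0,0,0,0,0],[0,0,0,0,0,0,0]]'
python3 -m creep '[[0,0,0,0,0,0,0],[0,0,0,0,0,0,0],[0,0,0,0,0,0,0],[0,0,0,0,0,0,0],[0,0,0,0,0,0,0],[0,0,0,0,0,0,0],[0,0,0,0,0,0,0],[0,0,0,0,0,0,0]]'
python3 - <<'E'
from workcell import bot
print(bot.job_done())
E
```

```text
time: 8.4
ee_pos: [0.5298, 0.1672, 0.1813]
tcp_rot: [180.0, 0.0, -7.0]
wrist_force: [0.1, -0.6, -0.5]
opening: 0.0002
time: 9.2
ee_pos: [0.5298, 0.1672, 0.1813]
tcp_rot: [180.0, -0.0, -7.0]
wrist_force: [0.6, -0.4, 0.8]
opening: 0.0001
time: 10.0
ee_pos: [0.5298, 0.1672, 0.1813]
tcp_rot: [180.0, -0.0, -7.0]
wrist_force: [-0.1, 0.3, 0.9]
opening: -0.0001
the job is handed in; nothing more can be done
None
```

I pointed with shut fingers at the claw hammer's head, then at the standing nail, and handed the job in while still pointing at the nail, at about 10 s.

- **Claw hammer:** the tips were about 24 mm above the head for over 2.5 s, at [0.548, -0.064, 0.102].
- **Standing nail:** this is the right-most of the row in the top view. The tips were about 26 mm above its head at [0.530, 0.167, 0.181], and held there for more than 2 s.

**Touching:** the wrist force stayed around 1 N, which is noise, and the pictures show a gap at both points and the claw hammer still in place. I took no full picture after the last hold.

**What disagreed:** the two cameras differed by 4 to 7 mm sideways. Triangulation also put a driven nail head about 6 mm lower than its known height. I corrected for this using the seen fingertip position and that known height. The tip offsets I read off the scene view ranged from about 1 to 2 pixels, so a few millimetres of doubt remain in both positions.

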